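Build the drying rack, then hold the lacquered rim over it with the tongs

ROBOT

A 7-joint arm with a two-finger parallel gripper is mounted at the origin on the work surface. World frame = base frame: x ahead of the robot, y to its left, z up, the work surface at z = 0. Lengths are in m, angles in rad, forces in N, time in s.
With the tool pointing down it reaches from about 0.35 to 0.9 m from the base axis. Payload 8.1 kg.
Tool frame: the origin (TCP) lies midway between the tips of the shut fingers; the grasp point (between the pads) lies 19 mm behind it (manip.grip_depth is the distance from the TCP to the grasp point, in m); z points along the fingers, y is the line along which they close (so a half turn about z gives the same grasp; the last joint's range is limited). The gripper opens to 92 mm and grips with 3 to 60 N. Pads are 19 mm wide; open, the fingers measure 130 mm over their backs; the gripper's body (75 mm by 190 mm) begins 47 mm behind the grasp point.
Start: joints at [-1.244, 0.434, 0.025, 1.573, -0.012, 1.134, -0.075], TCP at [0.26, 0.568, 0.206] pointing down, gripper open.
Joint ranges: [-2.62, 2.62], [-0.44, 2.09], [-1.27, 1.32], [0.08, 2.57], [-1.32, 4.46], [0.12, 2], [-2.74, 2.74]. Speed limits (rad/s): [2.22, 2.22, 3.01, 3.01, 3.14, 3.14, 3.14].

INTERFACE

Orientations are given as a unit quaternion [w, x, y, z].
In Python, from bench import manip, camera gives the robot as it stands.
- The arm moves only by the tool carry_out, never from a script. Its argument "steps" is a list of rows, each a list of 4 numbers: the shift along the world's x, y, z scaled (see below), then the turn about the world's z scaled (see below). In form: [[dx, dy, dz, yaw], ...]. A call has 1 to 5 rows; each row is the pose to reach, as a shift and turn from the pose commanded when the call began; what a row does not reach only later rows make up. The controller multiplies each number of a shift by 40 cm and each number of a turn by 120 degrees. A row lasts 1/12 s, in which the tool goes at most 41.7 mm and 7.16 degrees, less where a joint would pass 70% of its speed; a pose out of reach is approached as far as the arm can. A call with a number of a shift or a turn outside -1 to 1 is refused whole. A call with a gripper value outside its range is refused whole. "hand" is the closure, from -1 (fully open) to 1 (shut), set as the call begins (left out, the last holds). The fingers move at their own pace and stop on an object; "grip_force" is the grip in N (left out, the last holds). Time passes only in rows, so rows that repeat a pose let the fingers close. It gives the time, the measured TCP pose, the force, the opening and the grip force at its end, in the units of the state.
- manip.get_state(): the state, without advancing time (a new reading comes with each control period).
- camera(name): name is "side" or "top" or "wrist"; returns a dict with "pixels" (480x640x3 uint8, red, green, blue), "intrinsics" (3x3 intrinsics, pixels), "cam_to_world" (4x4, takes a point from camera to world coordinates). Camera axes: x right, y up, looking along -z (the intrinsics and any distortion apply to the point x, -y, -z); pixel columns grow to the right and rows downward; lengths in m; the calibration is good to about 2 mm. A picture is of the moment at which its call begins. There is no depth.
- manip.job_done(): hands the job in; it is judged then, once.
The state is a dict: "time_s": time; "q": joint angles; "joint_vel": joint speeds; "effort": joint torques, N m; "eef_pos": TCP position; "tcp_rot": TCP orientation; "force": force on the tool from outside, world axes, zero at the start; "torque": the same for the moment, N m; "width": opening from 0.0 (shut) to 1.0 (fully open); "grasp_force": force on a finger pad.
Only numpy, scipy, OpenCV 4.12 (cv2) and the standard library are available. Lean on these libraries where they do the work, as an engineer would, in place of code of your own. Each camera call takes 0.05 s, during which the arm holds its last target. There are 200 camera calls.

TASK

Finish the drying rack in the white tray: lay the two loose wooden strips crosswise on top of the two strips already in the tray, one either side of the middle, parallel and spaced like the lower pair. Then take the red-handled spring tongs by their sleeves, close their jaws around the barrel of the freshly lacquered gold rim that sits on the cork-topped stand, and lift it off without the gripper ever touching the wet rim. Finish holding it in the tongs, level and still, about a hand's breadth above the middle of the rack so I can check the lacquer for runs; do not put it down, and leave the stand, the two tyred wheels and the paint jar where they are.

Things in the scene. Friction and masses are not known exactly. Their poses are not given: they have to be found in the camera images.
- tray: fixed white drip tray, 150 x 150 x 8 mm outside, floor 3 mm thick, walls 3 mm. Origin at the centre of its underside, on the table top. The lower strips lie along its x axis, the upper ones go along its y axis, so that its x = +26 and -26 mm are their places.
- low_a: lower rack strip lying loose in the tray along the tray's x, 26 mm to the +y side of its middle, top 15 mm above the table: planed pale hardwood strip, 120 x 12 x 12 mm, 14 g; origin at the centre of its underside, x along its length
- low_b: lower rack strip lying loose in the tray along the tray's x, 26 mm to the -y side of its middle: planed pale hardwood strip, 120 x 12 x 12 mm, 14 g; origin at the centre of its underside, x along its length
- strip_a: loose strip to be laid on top, lying on the mat on the robot's side of the tray, some 75 mm beside the other: planed pale hardwood strip, 120 x 12 x 12 mm, 14 g; origin at the centre of its underside, x along its length
- strip_b: the other loose strip to be laid on top: planed pale hardwood strip, 120 x 12 x 12 mm, 14 g; origin at the centre of its underside, x along its length
- tongs: steel spring tongs, 240 mm long, 24 mm tall, 90 g, lying flat on the mat on the edges of their arms, so the jaws open and close sideways (horizontally). Origin at the underside, midway between the two red sleeves where they are gripped (balance point within 20 mm ahead); x points to the jaws, z up. Springs hold the arms open; both arms always move equally.
- tongs_grip (a point): 12 mm above the tongs' origin, midway between the red sleeves (each 70 mm long, 24 mm tall). Open they measure 61 mm over their outsides here; squeezing takes 4 N at first, 7 N at 44 mm, where the jaws meet the rim; the outsides are parallel at 50 mm. At 57 mm the tongs can be carried with the jaws still open. Squeezing with 15 to 25 N holds the rim.
- tongs_jaw (a point): midway between the two black cupped (V-shaped) rubber jaws, where the rim's centre should be: 103 mm ahead of the tongs' origin (their x), 12 mm above their underside. Jaws: 24 mm tall, reaching 17 mm before and behind this point; lips 74 mm apart when open, 66 mm with the sleeves at 57 mm. They close 2.1 mm per mm over the sleeves.
- rim: freshly lacquered gold five-spoke model-car wheel rim without tyre, 52 mm across, 26 mm tall, about 22 g, lying flat, open face up, on the cork top of the stand, loose, its underside 60 mm above the table. Origin at the centre of its underside, z up. Wet: only the tongs may touch it.
- rim_center (a point): centre of the rim, 13 mm above its underside
- stand: painting stand, 60 mm tall, 500 g, loose: brass foot 60 mm across and 12 mm tall, dark post 26 mm across, cork top 36 mm across and 8 mm thick. Origin at the centre of its foot, on the table.
- wheel_a: finished model-car wheel, black tyre on a silver five-spoke rim, 62 mm across and 26 mm tall, lying flat; a bystander; origin at the centre of its underside
- wheel_b: finished model-car wheel, black tyre on a silver five-spoke rim, 62 mm across and 26 mm tall, lying flat; a bystander; origin at the centre of its underside
- jar: paint jar with yellow lid, 40 mm across, 50 mm tall, standing just beyond the stand as seen from the robot; a bystander; origin at the centre of its underside

How it is judged:
On the way, in this order (a step that is already met when the one before it is completed fails the run):
1. both loose strips lie crosswise on the lower pair, let go (y of strip_a in the frame of tray between -0.02 and 0.02 m and angle between the x axis of each of strip_a, strip_b and the y axis of tray, either way round below 0.17 rad and z of strip_a in the frame of tray between 0.0125 and 0.018 m and angle between strip_a's own x axis and vertical between 1.5 and 1.642 rad and y of strip_b in the frame of tray between -0.02 and 0.02 m and z of strip_b in the frame of tray between 0.0125 and 0.018 m and angle between strip_b's own x axis and vertical between 1.5 and 1.642 rad and ((x of strip_a in the frame of tray between -0.042 and -0.012 m and x of strip_b in the frame of tray between 0.012 and 0.042 m) or (x of strip_b in the frame of tray between -0.042 and -0.012 m and x of strip_a in the frame of tray between 0.012 and 0.042 m)) and distance between strip_a and strip_b between 0.038 and 0.064 m and distance of each of low_a, low_b from where it was at the start of the episode below 0.02 m and angle between the x axis of each of low_a, low_b and the x axis of tray, either way round below 0.17 rad and contact force between the fingers and strip_a below 0.05 N and contact force between the fingers and strip_b below 0.05 N and linear speed of each of strip_a, strip_b below 0.03 m/s), for 0.2 s.
2. the rim is lifted clear of the stand in the jaws of the tongs (contact force between rim and tongs above 0.3 N and distance between rim_center and tongs_jaw below 0.03 m and contact force between the fingers and tongs above 1 N and contact force between rim and stand below 0.02 N and height (world z) of rim above 0.07 m), for 0.2 s.
At the end, for the whole second after the job is handed in: Rim held only by the tongs in the gripper, level to 0.3 rad, still, underside 75-200 mm above the table, within 40 mm of the tray's middle; upper strips flat on both lower ones, square to 0.17 rad, centred to 20 mm, 38-64 mm apart, either side of the middle; bystanders moved under 30 mm (contact force between rim and tongs above 0.3 N and distance between rim_center and tongs_jaw below 0.03 m and contact force between the fingers and tongs above 1 N and contact force between rim and stand below 0.02 N and y of strip_a in the frame of tray between -0.02 and 0.02 m and angle between the x axis of each of strip_a, strip_b and the y axis of tray, either way round below 0.17 rad and z of strip_a in the frame of tray between 0.0125 and 0.018 m and angle between strip_a's own x axis and vertical between 1.5 and 1.642 rad and y of strip_b in the frame of tray between -0.02 and 0.02 m and z of strip_b in the frame of tray between 0.0125 and 0.018 m and angle between strip_b's own x axis and vertical between 1.5 and 1.642 rad and ((x of strip_a in the frame of tray between -0.042 and -0.012 m and x of strip_b in the frame of tray between 0.012 and 0.042 m) or (x of strip_b in the frame of tray between -0.042 and -0.012 m and x of strip_a in the frame of tray between 0.012 and 0.042 m)) and distance between strip_a and strip_b between 0.038 and 0.064 m and distance of each of low_a, low_b from where it was at the start of the episode below 0.02 m and angle between the x axis of each of low_a, low_b and the x axis of tray, either way round below 0.17 rad and horizontal distance between rim_center and tray below 0.04 m and height (world z) of rim between 0.075 and 0.2 m and angle between rim's own z axis and vertical below 0.3 rad and linear speed of rim below 0.03 m/s and height (world z) of tongs above 0.05 m and contact force between rim and strip_a below 0.02 N and contact force between rim and strip_b below 0.02 N and contact force between rim and tray below 0.02 N and contact force between rim and the arm below 0.02 N and distance of each of wheel_a, wheel_b, jar, stand from where it was at the start of the episode below 0.03 m); the arm keeps its last pose, push and grip.
It fails at once if the gripper or arm touches the wet rim (contact force between rim and the fingers above 0.05 N or contact force between rim and the arm above 0.05 N).
It fails at once if the rim is dropped on the mat (height (world z) of rim below 0.045 m).
It fails at once if the stand, a tyred wheel or the jar is pushed from its place or knocked over (distance of any of wheel_a, wheel_b, jar, stand from where it was at the start of the episode above 0.03 m or angle between any of wheel_a, wheel_b, jar, stand's own z axis and vertical above 0.5 rad).
It also fails if it takes over 72 s, if anything falls off the work surface, if the arm or the gripper's body presses on something with over 40 N, if the wrist force passes 120 N, or if a joint passes its speed limit or range.

## Working session

There is one attempt and no reset: what is moved stays moved. The work goes in short steps, Python scripts to look and compute and a tool call to move; the robot and the scene stay as the last step left them, time stands still between calls to the robot, and variables do not carry over. Pictures are saved under pics/ and viewed, at most 10 in all, crops included, and the job is handed in when it is done.

Besides the shell and the picture viewer there is one more tool, called after "Emit:" in YAML: its name, and indented under it one key for each argument. carry_out: Moves the arm, as the interface text tells. Shifts and turns lie within -1 to 1; 1 stands for 40 cm of shift or 120 degrees of turn. Its arguments: {"type":"object","properties":{"steps":{"type":"array"},"hand":{"type":"number"},"grip_force":{"type":"number"}},"required":["steps"]}

```bash
ls; mkdir -p pics; python3 - <<'E'
from bench import manip,camera
import cv2,numpy as np
for n in("top","side"):
    c=camera(n);cv2.imwrite(f"pics/{n}0.png",c["pixels"][:,:,::-1]);np.savez(f"pics/{n}0.npz",**c)
    print(n,np.round(c["intrinsics"],1).tolist(),np.round(c["cam_to_world"],3).tolist())
s=manip.get_state();print({k:np.round(v,3).tolist() for k,v in s.items()},manip.grip_depth)
E
```

```text
pics
top [[553.7, 0.0, 315.0], [0.0, 553.7, 238.5], [0.0, 0.0, 1.0]] [[0.075, 0.971, -0.228, 0.287], [-0.997, 0.074, -0.016, -0.028], [0.001, 0.228, 0.974, 1.362], [0.0, 0.0, 0.0, 1.0]]
side [[486.8, 0.0, 323.3], [0.0, 486.8, 239.7], [0.0, 0.0, 1.0]] [[0.986, 0.122, -0.115, 0.458], [-0.167, 0.713, -0.68, -0.67], [-0.001, 0.69, 0.724, 0.745], [0.0, 0.0, 0.0, 1.0]]
{'time_s': 0.1, 'q': [-1.244, 0.435, 0.025, 1.574, -0.012, 1.134, -0.075], 'joint_vel': [0.001, -0.002, -0.001, -0.002, -0.001, -0.002, 0.001], 'effort': [0.003, -66.913, 0.988, -31.515, -0.06, 0.037, 0.0], 'eef_pos': [0.26, 0.568, 0.205], 'tcp_rot': [-0.0, 0.213, 0.977, -0.001], 'force': [-0.149, 0.26, -0.102], 'torque': [0.0, -0.034, -0.033], 'grasp_force': 0.0, 'width': 1.001} 0.0188
```

View pics/top0.png

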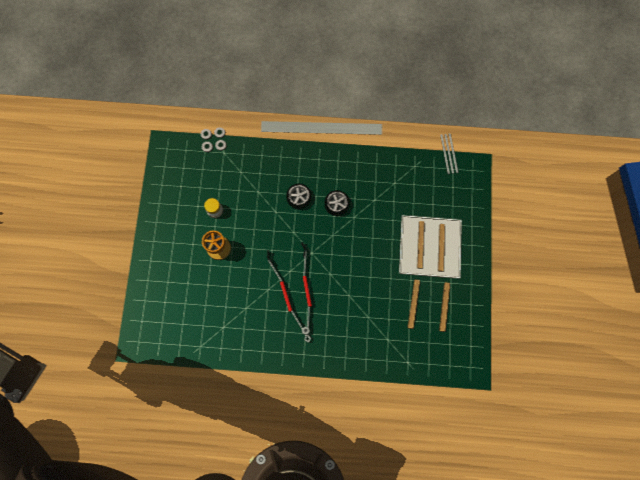

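View pics/side0.png

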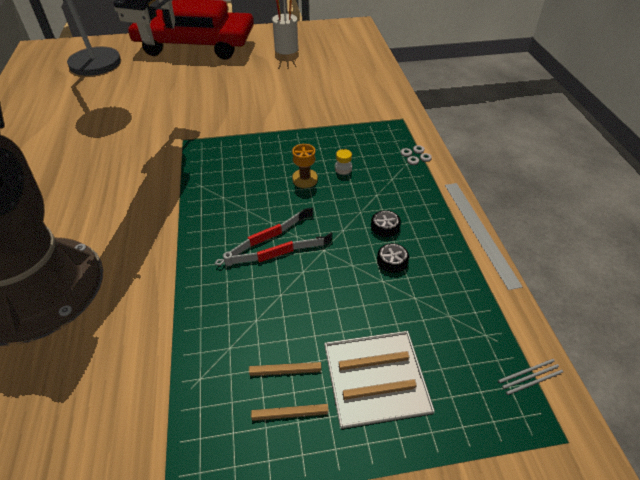

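Top view: tray at about (430,247), loose strips at (414,304) and (445,307), tongs from pivot (307,335) to jaws (268,255)/(306,250), rim (214,243), jar (213,206), wheels (299,195)/(337,203). The side view agrees.

```bash
cat > h.py <<'E'
import numpy as np,cv2
from bench import manip,camera
def ray(c,uv,z):
    K=c["intrinsics"];T=c["cam_to_world"]
    u=(np.atleast_2d(uv)-K[:2,2])/K[[0,1],[0,1]]
    d=np.c_[u[:,0],-u[:,1],-np.ones(len(u))]@T[:3,:3].T
    o=T[:3,3]; return (o+d*((z-o[2])/d[:,2])[:,None])[:,:2]
def proj(c,p):
    T=c["cam_to_world"];q=(np.atleast_2d(p)-T[:3,3])@T[:3,:3];K=c["intrinsics"]
    return np.c_[K[0,0]*q[:,0]/-q[:,2]+K[0,2],K[1,1]*-q[:,1]/-q[:,2]+K[1,2]]
def blobs(c,lo,hi,roi,amin):
    x0,y0,x1,y1=roi
    hsv=cv2.cvtColor(np.ascontiguousarray(c["pixels"]),cv2.COLOR_RGB2HSV)
    m=np.zeros(hsv.shape[:2],np.uint8);m[y0:y1,x0:x1]=cv2.inRange(hsv,lo,hi)[y0:y1,x0:x1]
    n,l,s,_=cv2.connectedComponentsWithStats(m)
    return [np.argwhere(l==i)[:,::-1].astype(float) for i in range(1,n) if s[i,4]>=amin]
def rect(c,px,z):
    w=ray(c,px,z)*1000
    (x,y),(a,b),_=r=cv2.minAreaRect(w.astype(np.float32))
    bp=cv2.boxPoints(r);e=bp[1]-bp[0];f=bp[2]-bp[1];l=e if np.hypot(*e)>np.hypot(*f) else f
    return np.round([x,y,max(a,b),min(a,b),np.degrees(np.arctan2(l[1],l[0]))%180],1)
E
python3 - <<'E'
from h import *
for n,rois in (("top",[(395,210,470,335),(255,240,325,345),(195,190,235,262)]),("side",[(235,325,440,430),(210,200,340,270),(285,140,360,190)])):
    c=dict(np.load(f"pics/{n}0.npz"));print(n)
    for z in (.012,.015):
        print("strips",z,[rect(c,b,z).tolist() for b in blobs(c,(8,60,60),(25,255,255),rois[0],60)])
    print("tray",[rect(c,b,.008).tolist() for b in blobs(c,(0,0,130),(179,50,255),rois[0],300)])
    R=blobs(c,(0,150,70),(6,255,255),rois[1],40)
    print("red",[rect(c,b,.018).tolist() for b in R])
    print("black",[ray(c,b.mean(0),.02).round(3).tolist()+[len(b)] for b in blobs(c,(0,0,0),(179,255,45),rois[1],15)])
    print("orange",[(b.mean(0).round(1).tolist(),rect(c,b,.086).tolist()) for b in blobs(c,(8,130,90),(24,255,255),rois[2],30)])
    print("yellow",[rect(c,b,.05).tolist() for b in blobs(c,(25,130,90),(35,255,255),rois[2],30)])
E
```

```text
top
strips 0.012 [[607.6, -269.4, 121.3, 14.7, 179.6], [603.9, -320.7, 120.7, 14.9, 1.3], [458.2, -257.0, 119.8, 14.6, 174.2], [457.2, -332.3, 120.1, 15.2, 175.4]]
strips 0.015 [[606.9, -268.8, 121.1, 14.7, 179.6], [603.2, -320.1, 120.4, 14.9, 1.3], [457.8, -256.5, 119.5, 14.5, 174.2], [456.8, -331.6, 119.9, 15.2, 175.4]]
tray [[606.4, -294.6, 151.1, 149.1, 89.8]]
red [[468.9, 4.6, 75.0, 8.9, 14.9], [452.3, 54.7, 75.9, 8.9, 22.1]]
black [[[0.475, -0.001], 353], [[0.521, 0.085], 139], [[0.425, 0.032], 107]]
orange [([212.1, 204.9], [649.1, 245.5, 32.8, 32.7, 104.2]), ([213.0, 243.7], [553.9, 234.0, 66.3, 54.7, 174.8])]
yellow []
side
strips 0.012 [[610.8, -271.9, 120.7, 18.1, 180.0], [461.0, -261.3, 118.5, 17.2, 174.0], [607.6, -323.6, 121.1, 17.3, 179.7], [459.8, -336.6, 118.9, 15.9, 175.4]]
strips 0.015 [[610.1, -273.5, 120.2, 18.0, 180.0], [461.0, -262.9, 118.0, 17.1, 174.0], [607.0, -325.0, 120.6, 17.2, 179.7], [459.8, -337.9, 118.5, 15.8, 175.4]]
tray [[609.0, -295.9, 151.1, 151.0, 179.8]]
red [[455.7, 49.4, 78.6, 26.7, 22.8], [472.2, -0.5, 78.9, 25.4, 15.1]]
black [[[0.501, 0.058], 369], [[0.488, -0.015], 485]]
orange [([303.3, 150.7], [562.9, 230.6, 53.1, 50.0, 81.1]), ([343.7, 155.4], [651.2, 198.2, 48.3, 31.4, 79.3]), ([295.9, 175.1], [536.3, 147.7, 33.6, 12.9, 82.3]), ([313.0, 174.5], [572.4, 143.2, 30.8, 12.9, 81.5])]
yellow []
```

Emit:
carry_out:
  steps:
    - [0.1, -0.41, 0, 0.05]
    - [0.1, -0.41, 0, 0.1]
    - [0.1, -0.41, 0, 0.155]
    - [0.1, -0.41, 0, 0.155]
    - [0.1, -0.41, 0, 0.155]
  hand: 0.1

```text
time_s: 0.52
eef_pos: [0.3031, 0.3959, 0.2057]
tcp_rot: [0.0, 0.056, 0.998, -0.002]
force: [0.0, -1.9, 0.5]
width: 0.692
grasp_force: 0.0
```

Emit:
carry_out:
  steps:
    - [0.1, -0.41, 0, 0]
    - [0.1, -0.41, 0, 0]
    - [0.1, -0.41, 0, 0]
    - [0.1, -0.41, 0, 0]
    - [0.1, -0.41, 0, 0]

```text
time_s: 0.93
eef_pos: [0.3417, 0.2327, 0.2059]
tcp_rot: [-0.0, 0.057, 0.998, -0.002]
force: [-0.6, -0.1, 0.0]
width: 0.453
grasp_force: 0.0
```

Emit:
carry_out:
  steps:
    - [0.1, -0.41, 0, 0]
    - [0.1, -0.41, 0, 0]
    - [0.1, -0.41, 0, 0]
    - [0.1, -0.41, 0, 0]
    - [0.1, -0.41, 0, 0]

```text
time_s: 1.35
eef_pos: [0.3813, 0.0694, 0.2062]
tcp_rot: [0.0, 0.057, 0.998, -0.001]
force: [-1.0, -0.2, -0.2]
width: 0.45
grasp_force: 0.0
```

Emit:
carry_out:
  steps:
    - [0.1, -0.41, 0, 0]
    - [0.1, -0.41, 0, 0]
    - [0.1, -0.41, 0, 0]
    - [0.1, -0.41, 0, 0]
    - [0.1, -0.41, 0, 0]

```text
time_s: 1.77
eef_pos: [0.4216, -0.0951, 0.2067]
tcp_rot: [0.001, 0.057, 0.998, -0.001]
force: [0.6, 0.0, -0.3]
width: 0.451
grasp_force: 0.0
```

Emit:
carry_out:
  steps:
    - [0.1, -0.41, 0, 0]
    - [0.1, -0.41, 0, 0]
    - [0.1, -0.41, 0, 0]
    - [0.1, -0.41, 0, 0]
    - [0.1, -0.41, 0, 0]

```text
time_s: 2.18
eef_pos: [0.4608, -0.2599, 0.2064]
tcp_rot: [0.001, 0.056, 0.998, -0.003]
force: [0.0, -0.0, -0.2]
width: 0.451
grasp_force: 0.0
```

```bash
python3 - <<'E'
from h import *
c=camera("wrist");np.savez("pics/w1.npz",**c);cv2.imwrite("pics/w1.png",c["pixels"][:,:,::-1])
s=manip.get_state();print({k:np.round(s[k],4).tolist() for k in("time_s","q","eef_pos","tcp_rot","width","force")})
print([rect(c,b,.012).tolist() for b in blobs(c,(8,60,60),(25,255,255),(0,0,640,480),2000)])
E
```

```text
{'time_s': 2.2333, 'q': [-0.0338, 0.2928, 0.5645, 1.8458, -0.1755, 1.0521, 2.0576], 'eef_pos': [0.4604, -0.2566, 0.206], 'tcp_rot': [-0.0002, 0.056, 0.9984, -0.0015], 'width': 0.4492, 'force': [0.036, 0.0254, -0.0472]}
[[407.0, -354.4, 576.2, 335.1, 83.4], [661.1, -219.2, 462.7, 57.2, 83.7]]
```

View pics/w1.png

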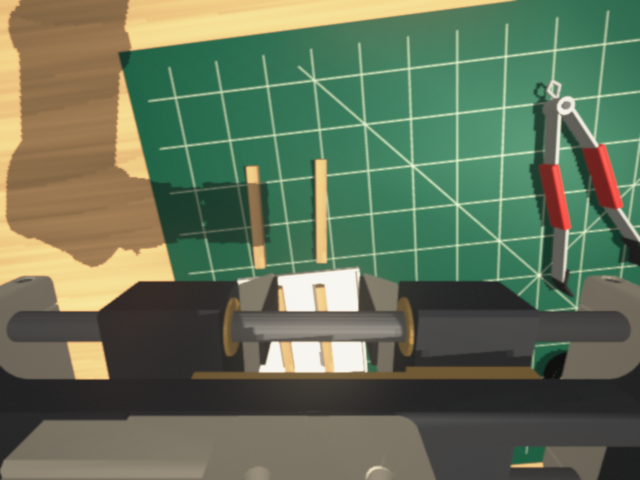

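Wrist view: the loose strips show at (256,215) and (321,210), with the tray partly behind the gripper and the tongs at right.

```bash
python3 - <<'E'
from h import *
c=dict(np.load("pics/w1.npz"))
print([rect(c,b,.012).tolist() for b in blobs(c,(8,30,40),(27,255,255),(235,150,335,272),300)])
print("red",[rect(c,b,.022).tolist() for b in blobs(c,(0,150,70),(6,255,255),(520,120,639,260),300)])
E
```

```text
[[461.3, -257.0, 120.6, 13.0, 173.9], [459.5, -331.4, 120.6, 14.9, 175.4]]
red [[455.4, 49.9, 79.9, 21.9, 22.1], [470.6, 0.2, 80.8, 19.8, 15.3]]
```

Emit:
carry_out:
  steps:
    - [0, -0.003, -0.1, 0]
    - [0, -0.003, -0.2, 0]
    - [0, -0.003, -0.3, 0]
    - [0, -0.003, -0.4, 0]
    - [0, -0.003, -0.44, 0]

```text
time_s: 2.65
eef_pos: [0.4579, -0.2501, 0.0256]
tcp_rot: [-0.003, 0.052, 0.999, 0.001]
force: [0.2, 0.6, 0.4]
width: 0.451
grasp_force: 0.0
```

Emit:
carry_out:
  steps:
    - [0, 0, -0.04, 0]
    - [0, 0, -0.065, 0]
    - [0, 0, -0.065, 0]

```text
time_s: 2.9
eef_pos: [0.4594, -0.2514, 0.0024]
tcp_rot: [-0.002, 0.052, 0.999, 0.001]
force: [0.1, 1.2, 0.8]
width: 0.452
grasp_force: 0.0
```

Emit:
carry_out:
  steps:
    - [0, 0, 0, 0]
    - [0, 0, 0, 0]
    - [0, 0, 0, 0]
    - [0, 0, 0, 0]
    - [0, 0, 0, 0]
  hand: 1
  grip_force: 15

```text
time_s: 3.32
eef_pos: [0.461, -0.2531, 0.0049]
tcp_rot: [0.001, 0.053, 0.999, -0.0]
force: [-0.0, 0.5, -0.0]
width: 0.137
grasp_force: 0.0
```

Emit:
carry_out:
  steps:
    - [0, 0, 0, 0]
    - [0, 0, 0, 0]
    - [0, 0, 0.05, 0]
    - [0, 0, 0.12, 0]
    - [0, 0, 0.2, 0]

```text
time_s: 3.73
eef_pos: [0.4592, -0.2526, 0.0841]
tcp_rot: [-0.002, 0.053, 0.999, 0.0]
force: [-0.2, 0.1, 1.2]
width: 0.004
grasp_force: 0.0
```

Emit:
carry_out:
  steps:
    - [0.1, 0, 0, -0.055]
    - [0.18, 0, 0, -0.11]
    - [0.26, 0, 0, -0.165]
    - [0.34, 0, 0, -0.22]
    - [0.42, -0.05, 0, -0.275]

```text
time_s: 4.15
eef_pos: [0.6313, -0.2676, 0.0837]
tcp_rot: [-0.001, 0.334, 0.943, 0.002]
force: [0.8, -0.0, -0.7]
width: 0.007
grasp_force: 0.0
```

Emit:
carry_out:
  steps:
    - [0, 0, 0, -0.055]
    - [0, 0, 0, -0.11]
    - [0, 0, 0, -0.165]
    - [0, 0, 0, -0.22]
    - [0, 0, 0, -0.275]

```text
time_s: 4.57
eef_pos: [0.6284, -0.273, 0.0839]
tcp_rot: [-0.0, 0.59, 0.807, -0.0]
force: [-0.2, -0.5, -1.0]
width: 0.005
grasp_force: 0.0
```

Emit:
carry_out:
  steps:
    - [0, 0, 0, -0.055]
    - [0, 0, 0, -0.11]
    - [0, 0, 0, -0.15]
    - [0, 0, 0, -0.15]
    - [0, 0, 0, -0.15]

```text
time_s: 4.98
eef_pos: [0.6283, -0.2729, 0.0839]
tcp_rot: [-0.0, 0.706, 0.708, -0.0]
force: [0.3, 0.1, -0.5]
width: 0.005
grasp_force: 0.0
```

```bash
python3 - <<'E'
from h import *
s=manip.get_state();print({k:np.round(s[k],4).tolist() for k in("time_s","q","eef_pos","tcp_rot","width","force","grasp_force")})
n=s["tcp_rot"];print(np.degrees(2*np.arctan2(n[2],n[1]))-90)
c=camera("top");cv2.imwrite("pics/top1.png",cv2.resize(c["pixels"][150:400,300:560,::-1],None,fx=2,fy=2))
E
```

```text
{'time_s': 4.9833, 'q': [-0.1653, 0.7826, 0.864, 1.5897, -0.6528, 1.0805, 0.876], 'eef_pos': [0.6283, -0.2729, 0.0839], 'tcp_rot': [-0.0002, 0.7063, 0.708, -0.0003], 'width': 0.0049, 'force': [0.3128, 0.1341, -0.4611], 'grasp_force': 0.0}
0.13870096736589232
```

View pics/top1.png

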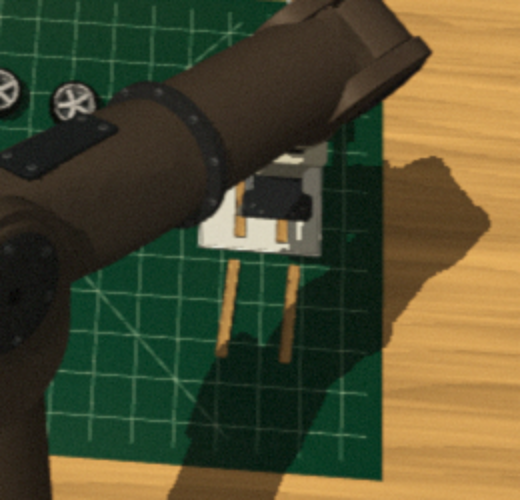

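The grasp missed: the gripper is empty and both strips are still in place, the left at about (413,304) in full-image pixels. I'll go back, go lower, and check the grip before lifting.

Emit:
carry_out:
  steps:
    - [-0.1, 0, 0, 0.055]
    - [-0.18, 0, 0, 0.11]
    - [-0.26, 0, 0, 0.165]
    - [-0.34, 0, 0, 0.22]
    - [-0.42, 0.05, 0.05, 0.275]
  hand: 0.1

```text
time_s: 5.45
eef_pos: [0.4578, -0.2556, 0.1021]
tcp_rot: [-0.001, 0.475, 0.88, -0.001]
force: [-1.1, 0.9, 1.3]
width: 0.318
grasp_force: 0.0
```

Emit:
carry_out:
  steps:
    - [0, 0, 0.05, 0.055]
    - [0, 0, 0.1, 0.11]
    - [0, 0, 0.15, 0.165]
    - [0, 0, 0.15, 0.22]
    - [0, 0, 0.15, 0.275]

```text
time_s: 5.87
eef_pos: [0.4621, -0.254, 0.1654]
tcp_rot: [0.002, 0.204, 0.979, -0.0]
force: [0.2, -0.4, -1.0]
width: 0.45
grasp_force: 0.0
```

Emit:
carry_out:
  steps:
    - [0, 0, 0, 0.055]
    - [0, 0, 0, 0.11]
    - [0, 0, 0, 0.15]
    - [0, 0, 0, 0.15]
    - [0, 0, 0, 0.15]

```text
time_s: 6.28
eef_pos: [0.4612, -0.2538, 0.1639]
tcp_rot: [0.0, 0.053, 0.999, 0.0]
force: [0.9, 0.6, 0.7]
width: 0.449
grasp_force: 0.0
```

```bash
python3 - <<'E'
from h import *
c=camera("wrist");s=manip.get_state();print({k:np.round(s[k],4).tolist() for k in("time_s","q","eef_pos","tcp_rot","width","force","grasp_force")})
print([rect(c,b,.012).tolist() for b in blobs(c,(8,30,40),(27,255,255),(215,100,345,278),300)])
cv2.imwrite("pics/w2.png",c["pixels"][:,:,::-1])
print(proj(c,np.r_[s["eef_pos"]]),c["cam_to_world"].round(3).tolist())
E
```

```text
{'time_s': 6.3333, 'q': [-0.0636, 0.3482, 0.6125, 1.905, -0.2418, 0.9615, 2.1236], 'eef_pos': [0.4611, -0.2537, 0.1638], 'tcp_rot': [0.0002, 0.0537, 0.9986, 0.0], 'width': 0.4468, 'force': [0.1178, 0.3341, 0.2475], 'grasp_force': 0.0}
[[461.5, -257.6, 120.9, 13.2, 174.5], [456.9, -331.6, 114.4, 15.3, 175.2]]
[[316.06188555 277.101366  ]] [[0.107, -0.957, -0.269, 0.389], [0.994, 0.103, 0.028, -0.245], [0.001, -0.27, 0.963, 0.343], [0.0, 0.0, 0.0, 1.0]]
```

View pics/w2.png

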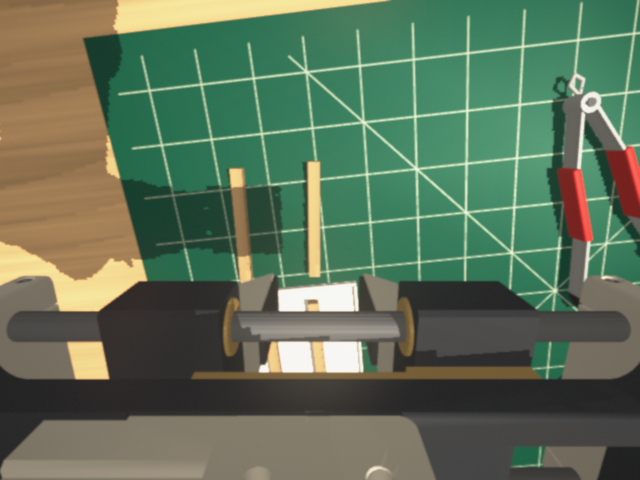

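Emit:
carry_out:
  steps:
    - [0, -0.01, -0.1, 0]
    - [0, -0.01, -0.2, 0]
    - [0, -0.01, -0.3, 0]
    - [0, -0.01, -0.37, 0]
    - [0, -0.01, -0.37, 0]

```text
time_s: 6.75
eef_pos: [0.4579, -0.2558, 0.011]
tcp_rot: [-0.004, 0.053, 0.999, 0.001]
force: [-1.9, 1.0, 1.1]
width: 0.451
grasp_force: 0.0
```

Emit:
carry_out:
  steps:
    - [0, 0, -0.02, 0]
    - [0, 0, -0.038, 0]
    - [0, 0, -0.038, 0]
    - [0, 0, -0.038, 0]
    - [0, 0, -0.038, 0]

```text
time_s: 7.17
eef_pos: [0.4621, -0.2579, 0.0017]
tcp_rot: [0.001, 0.053, 0.999, -0.0]
force: [-0.3, -0.4, -0.7]
width: 0.448
grasp_force: 0.0
```

Emit:
carry_out:
  steps:
    - [0, 0, 0, 0]
    - [0, 0, 0, 0]
    - [0, 0, 0, 0]
    - [0, 0, 0, 0]
    - [0, 0, 0, 0]
  hand: 0.9
  grip_force: 20

```text
time_s: 7.58
eef_pos: [0.4613, -0.2575, 0.0006]
tcp_rot: [0.0, 0.053, 0.999, 0.0]
force: [0.1, 1.2, 1.5]
width: 0.136
grasp_force: 0.0
```

Emit:
carry_out:
  steps:
    - [0, 0, 0, 0]
    - [0, 0, 0, 0]
    - [0, 0, 0, 0]

```text
time_s: 7.83
eef_pos: [0.4612, -0.2575, 0.0004]
tcp_rot: [-0.0, 0.053, 0.999, 0.0]
force: [-0.1, 0.3, -0.3]
width: 0.054
grasp_force: 0.0
```

```bash
python3 - <<'E'
from h import *
c=camera("side");p=c["pixels"];x=cv2.resize(p[270:470,150:450,::-1],None,fx=2.6,fy=2.6)
s=manip.get_state();print(proj(c,s["eef_pos"]),s["grasp_force"],s["width"],s["force"])
cv2.imwrite("pics/s2.png",x)
E
```

```text
[[284.9164651  369.56736846]] 0.0 0.04878666067553741 [-0.12725894  0.23406429  0.21005075]
```

View pics/s2.png

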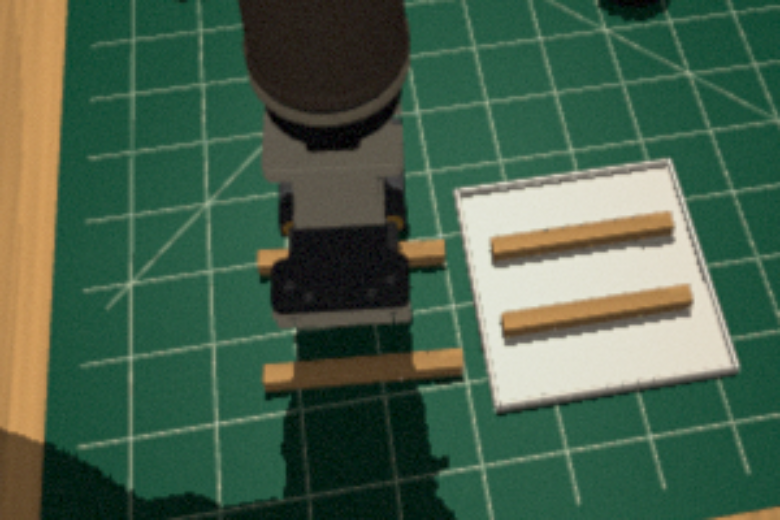

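Side view: the gripper covers the strip at about crop (350,255), but the strip doesn't look gripped. I'll check from the wrist camera.

```bash
python3 - <<'E'
from h import *
c=camera("wrist");cv2.imwrite("pics/w3.png",cv2.resize(c["pixels"][140:440,160:480,::-1],None,fx=2,fy=2))
s=manip.get_state();p=s["eef_pos"]
print((proj(c,[p,p+[0,0,.012],[p[0]-.06,p[1]+.006,.012]])-[160,140])*2)
E
```

```text
[[312.07254371 274.40229944]
 [311.84263386 290.98868365]
 [310.02874265  65.35074646]]
```

View pics/w3.png

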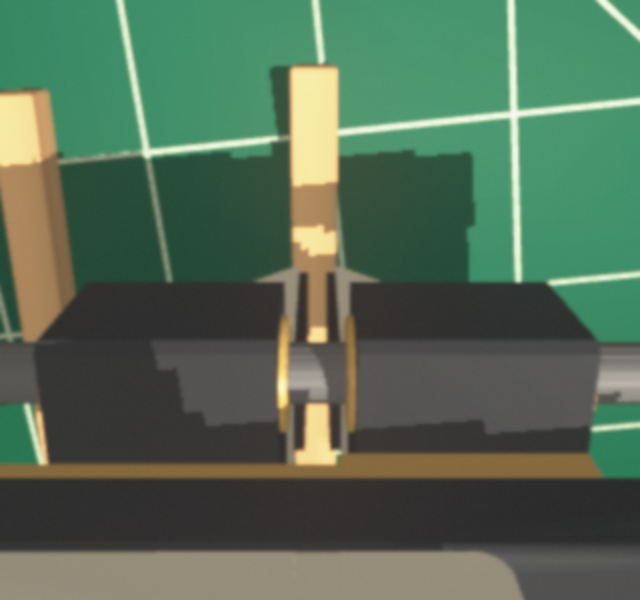

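The strip runs between the two fingertips, around crop (316,300), so it's placed right and just not squeezed yet. I'll close fully.

Emit:
carry_out:
  steps:
    - [0, 0, 0, 0]
    - [0, 0, 0, 0]
    - [0, 0, 0, 0]
    - [0, 0, 0, 0]
  hand: 1
  grip_force: 20

```text
time_s: 8.27
eef_pos: [0.4612, -0.2575, 0.0004]
tcp_rot: [-0.0, 0.053, 0.999, 0.0]
force: [-0.3, 0.1, -0.7]
width: 0.009
grasp_force: 0.0
```

```bash
python3 - <<'E'
from h import *
c=camera("wrist");np.savez("pics/w4.npz",**c);cv2.imwrite("pics/w4.png",cv2.resize(c["pixels"][240:390,260:380,::-1],None,fx=4,fy=4))
s=manip.get_state();print(s["grasp_force"],s["width"],s["eef_pos"],s["force"],s["effort"])
E
```

```text
0.0 0.007509513426705429 [ 0.46125419 -0.25753845  0.00046286] [ 0.40807338  0.5838762  -0.36003958] [ 2.11869017e-03 -6.01336956e+01  8.41299355e+00 -1.80324429e+01
  5.72041387e-02  3.80433560e-02 -1.15346734e-05]
```

View pics/w4.png

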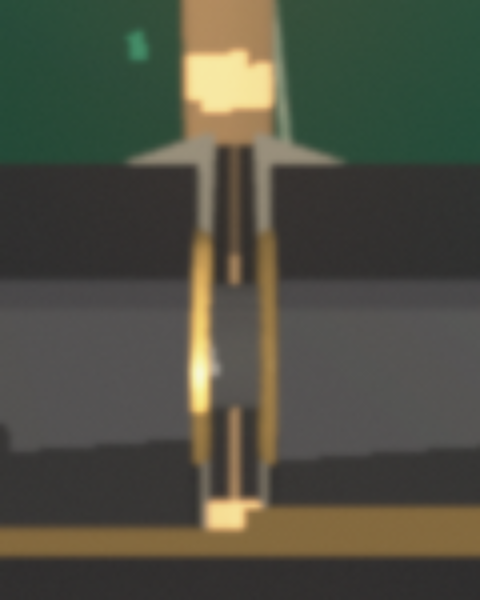

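The shut fingers sit above the strip: it shows wider (183–278) behind them (200–270). So the reported TCP height reads low by more than 12 mm. I'll open and feel for the mat.

Emit:
carry_out:
  steps:
    - [0, 0, 0, 0]
    - [0, 0, 0, 0]
    - [0, 0, 0, 0]
    - [0, 0, 0, 0]
    - [0, 0, 0, 0]
  hand: 0.2

```text
time_s: 8.73
eef_pos: [0.4612, -0.2576, 0.0005]
tcp_rot: [0.0, 0.053, 0.999, 0.0]
force: [0.4, 0.6, -0.2]
width: 0.317
grasp_force: 0.0
```

Emit:
carry_out:
  steps:
    - [0, 0, -0.005, 0]
    - [0, 0, -0.01, 0]
    - [0, 0, -0.015, 0]
    - [0, 0, -0.02, 0]
    - [0, 0, -0.02, 0]

```text
time_s: 9.15
eef_pos: [0.461, -0.2574, -0.008]
tcp_rot: [-0.0, 0.053, 0.999, 0.0]
force: [0.2, 0.7, 0.4]
width: 0.396
grasp_force: 0.0
```

```bash
python3 - <<'E'
from h import *
s=manip.get_state();print(s["grasp_force"],s["width"],s["eef_pos"],s["force"])
E
```

```text
0.0 0.3964166752996395 [ 0.46099985 -0.25738034 -0.00802752] [0.16616119 0.65757906 0.40092675]
```

Emit:
carry_out:
  steps:
    - [0, 0, -0.005, 0]
    - [0, 0, -0.01, 0]
    - [0, 0, -0.01, 0]

```text
time_s: 9.4
eef_pos: [0.4611, -0.2574, -0.0119]
tcp_rot: [-0.0, 0.053, 0.999, 0.0]
force: [-0.7, 0.4, -0.1]
width: 0.402
grasp_force: 0.0
```

Emit:
carry_out:
  steps:
    - [0, 0, -0.005, 0]
    - [0, 0, -0.005, 0]
    - [0, 0, -0.005, 0]

```text
time_s: 9.65
eef_pos: [0.4612, -0.2575, -0.0137]
tcp_rot: [-0.0, 0.053, 0.999, 0.0]
force: [-0.3, 0.1, -0.1]
width: 0.399
grasp_force: 0.0
```

Emit:
carry_out:
  steps:
    - [0, 0, -0.005, 0]
    - [0, 0, -0.005, 0]
    - [0, 0, -0.005, 0]

```text
time_s: 9.9
eef_pos: [0.4612, -0.2575, -0.0156]
tcp_rot: [-0.0, 0.053, 0.999, 0.0]
force: [-0.9, 0.7, 0.0]
width: 0.395
grasp_force: 0.0
```

Emit:
carry_out:
  steps:
    - [0, 0, -0.005, 0]
    - [0, 0, -0.005, 0]
    - [0, 0, -0.005, 0]

```text
time_s: 10.15
eef_pos: [0.4612, -0.2575, -0.0177]
tcp_rot: [-0.0, 0.053, 0.999, 0.0]
force: [-0.5, 0.7, 0.2]
width: 0.401
grasp_force: 0.0
```

Emit:
carry_out:
  steps:
    - [0, 0, -0.005, 0]
    - [0, 0, -0.005, 0]
    - [0, 0, -0.005, 0]

```text
time_s: 10.4
eef_pos: [0.4612, -0.2575, -0.0197]
tcp_rot: [-0.0, 0.053, 0.999, 0.0]
force: [-0.0, 0.6, -0.1]
width: 0.398
grasp_force: 0.0
```

Emit:
carry_out:
  steps:
    - [0, 0, -0.004, 0]
    - [0, 0, -0.004, 0]
    - [0, 0, -0.004, 0]

```text
time_s: 10.65
eef_pos: [0.4613, -0.2576, -0.0203]
tcp_rot: [0.0, 0.053, 0.999, 0.0]
force: [-3.7, 2.5, 15.3]
width: 0.396
grasp_force: 7.2
```

Emit:
carry_out:
  steps:
    - [0, 0, 0, 0]
    - [0, 0, 0, 0]
    - [0, 0, 0, 0]
    - [0, 0, 0, 0]
    - [0, 0, 0, 0]
  hand: 1
  grip_force: 20

```text
time_s: 11.07
eef_pos: [0.4623, -0.2582, -0.0203]
tcp_rot: [0.001, 0.053, 0.999, -0.0]
force: [0.0, 0.6, 10.5]
width: 0.128
grasp_force: 22.0
```

Emit:
carry_out:
  steps:
    - [0, 0, 0, 0]
    - [0, 0, 0, 0]

```text
time_s: 11.23
eef_pos: [0.4623, -0.2581, -0.0203]
tcp_rot: [0.001, 0.053, 0.999, -0.0]
force: [-0.7, 1.1, 10.2]
width: 0.129
grasp_force: 22.0
```

The mat was touched at a reported z of -0.0203, so true tip height = reported + 20 mm. The strip is held (width 0.129 ≈ 12 mm, 22 N), so I'll carry it to the far place.

Emit:
carry_out:
  steps:
    - [0, 0, 0.04, 0]
    - [0, 0, 0.1, 0]
    - [0, 0, 0.16, 0]
    - [0, 0, 0.2, 0]
    - [0, 0, 0.2, 0]

```text
time_s: 11.65
eef_pos: [0.463, -0.2586, 0.0617]
tcp_rot: [0.002, 0.053, 0.999, -0.001]
force: [-0.2, -0.9, -0.5]
width: 0.129
grasp_force: 20.0
```

Emit:
carry_out:
  steps:
    - [0.1, 0, 0, -0.055]
    - [0.18, 0, 0, -0.11]
    - [0.26, 0, 0, -0.165]
    - [0.34, -0.05, 0, -0.22]
    - [0.428, -0.092, 0, -0.275]

```text
time_s: 12.07
eef_pos: [0.6336, -0.2933, 0.0579]
tcp_rot: [-0.001, 0.336, 0.942, 0.0]
force: [-0.8, -1.9, 0.1]
width: 0.13
grasp_force: 20.0
```

Emit:
carry_out:
  steps:
    - [0, 0, 0, -0.055]
    - [0, 0, 0, -0.11]
    - [0, 0, 0, -0.165]
    - [0, 0, 0, -0.22]
    - [0, 0, 0, -0.275]

```text
time_s: 12.48
eef_pos: [0.6321, -0.2942, 0.0577]
tcp_rot: [-0.001, 0.59, 0.807, -0.0]
force: [0.8, 0.4, -0.7]
width: 0.126
grasp_force: 20.0
```

Emit:
carry_out:
  steps:
    - [0, 0, 0, -0.055]
    - [0, 0, 0, -0.11]
    - [0, 0, 0, -0.15]
    - [0, 0, 0, -0.15]
    - [0, 0, 0, -0.15]

```text
time_s: 12.9
eef_pos: [0.6321, -0.2942, 0.0579]
tcp_rot: [-0.0, 0.706, 0.708, -0.0]
force: [-1.0, -0.2, -0.2]
width: 0.126
grasp_force: 20.0
```

```bash
cat >> h.py <<'E'
def st():
    s=manip.get_state();n=s["tcp_rot"]
    print({k:np.round(s[k],4).tolist() for k in("time_s","eef_pos","width","force","grasp_force")},"q7",round(s["q"][6],2),"yang",round(np.degrees(2*np.arctan2(n[2],n[1]))-90,1))
    return s
E
python3 - <<'E'
from h import *
s=st()
c=camera("wrist");b=[rect(c,b,s["eef_pos"][2]+.032).tolist() for b in blobs(c,(8,30,40),(27,255,255),(0,0,640,360),300)];print(b)
c=camera("side");print([rect(c,b,s["eef_pos"][2]+.032).tolist() for b in blobs(c,(8,60,60),(25,255,255),(235,200,470,430),100)])
E
```

```text
{'time_s': 12.9, 'eef_pos': [0.6321, -0.2942, 0.0579], 'width': 0.126, 'force': [-0.9585, -0.1539, -0.2352], 'grasp_force': 20.0002} q7 0.95 yang 0.1
[[617.5, -272.6, 104.5, 95.6, 89.6], [771.6, -299.2, 61.3, 35.6, 104.7], [515.8, -302.1, 92.7, 46.0, 0.2]]
[[830.0, -74.4, 93.3, 18.9, 78.3], [679.2, -184.1, 102.6, 36.8, 147.7], [592.8, -332.7, 110.8, 70.9, 179.6], [459.6, -372.4, 106.3, 14.7, 175.5]]
```

Emit:
carry_out:
  steps:
    - [0, 0, -0.06, 0]
    - [0, 0, -0.12, 0]
    - [0, 0, -0.145, 0]
    - [0, 0, -0.155, 0]
    - [0, 0, -0.157, 0]

```text
time_s: 13.42
eef_pos: [0.632, -0.2942, -0.0043]
tcp_rot: [-0.001, 0.707, 0.707, -0.0]
force: [0.1, 0.5, 0.4]
width: 0.127
grasp_force: 20.0
```

Emit:
carry_out:
  steps:
    - [0, 0, 0, 0]
    - [0, 0, 0, 0]
    - [0, 0, 0, 0]

```text
time_s: 13.67
eef_pos: [0.6331, -0.2948, -0.0028]
tcp_rot: [0.001, 0.707, 0.707, 0.0]
force: [0.1, 0.5, -0.3]
width: 0.129
grasp_force: 20.0
```

Emit:
carry_out:
  steps:
    - [0, 0, 0, 0]
    - [0, 0, 0, 0]
    - [0, 0, 0, 0]
    - [0, 0, 0, 0]
  hand: 0.4

```text
time_s: 14.0
eef_pos: [0.6325, -0.2943, -0.0038]
tcp_rot: [0.0, 0.707, 0.707, 0.0]
force: [-0.3, 0.1, 0.6]
width: 0.292
grasp_force: 0.0
```

Emit:
carry_out:
  steps:
    - [0, 0, 0.04, 0]
    - [0, 0, 0.1, 0]
    - [0, 0, 0.2, 0]
    - [0, 0, 0.25, 0]
    - [0, 0, 0.25, 0]

```text
time_s: 14.42
eef_pos: [0.6346, -0.2969, 0.1028]
tcp_rot: [0.004, 0.707, 0.707, 0.001]
force: [0.3, -1.2, -0.6]
width: 0.301
grasp_force: 0.0
```

Emit:
carry_out:
  steps:
    - [-0.1, 0, 0, 0.055]
    - [-0.18, 0, 0, 0.11]
    - [-0.26, 0, 0, 0.165]
    - [-0.34, -0.05, 0, 0.22]
    - [-0.433, -0.095, 0, 0.275]
  hand: 0.2

```text
time_s: 14.83
eef_pos: [0.459, -0.3316, 0.0965]
tcp_rot: [0.0, 0.473, 0.881, 0.0]
force: [-0.6, -2.5, 0.3]
width: 0.399
grasp_force: 0.0
```

Emit:
carry_out:
  steps:
    - [0, 0, 0, 0.055]
    - [0, 0, 0, 0.11]
    - [0, 0, 0, 0.165]
    - [0, 0, 0, 0.22]
    - [0, 0, 0, 0.275]

```text
time_s: 15.25
eef_pos: [0.459, -0.3325, 0.0967]
tcp_rot: [0.0, 0.206, 0.979, -0.0]
force: [0.1, -0.5, -1.3]
width: 0.399
grasp_force: 0.0
```

Emit:
carry_out:
  steps:
    - [0, 0, -0.08, 0.055]
    - [0, 0, -0.13, 0.11]
    - [0, 0, -0.2, 0.161]
    - [0, 0, -0.2, 0.161]
    - [0, 0, -0.2, 0.161]

```text
time_s: 15.67
eef_pos: [0.4581, -0.3321, 0.0158]
tcp_rot: [-0.001, 0.043, 0.999, 0.001]
force: [1.6, -0.3, -0.1]
width: 0.4
grasp_force: 0.0
```

```bash
python3 - <<'E'
from h import *
s=st()
for n,roi,lo in(("top",(395,210,470,335),(8,60,60)),("side",(200,310,440,430),(8,60,60)),):
    c=camera(n);print(n,[(b.mean(0).round().tolist(),rect(c,b,.012).tolist(),rect(c,b,.027).tolist()) for b in blobs(c,lo,(25,255,255),roi,60)])
c=camera("wrist");print([rect(c,b,.012).tolist() for b in blobs(c,(8,30,40),(27,255,255),(260,100,380,278),300)])
E
```

```text
{'time_s': 15.6667, 'eef_pos': [0.4581, -0.3321, 0.0158], 'width': 0.3997, 'force': [1.5712, -0.3391, -0.0627], 'grasp_force': 0.0} q7 2.42 yang 85.0
top [([431.0, 243.0], [606.0, -293.0, 121.6, 121.1, 176.0], [602.4, -290.0, 120.2, 119.8, 176.0])]
side [([380.0, 374.0], [610.0, -286.5, 127.6, 120.5, 86.0], [606.8, -294.4, 124.9, 118.1, 86.0]), ([280.0, 354.0], [457.7, -227.1, 113.1, 44.2, 177.5], [457.7, -236.2, 110.8, 43.2, 177.5]), ([318.0, 409.0], [502.6, -340.1, 33.4, 15.8, 176.9], [501.7, -346.9, 32.7, 15.4, 176.9]), ([256.0, 414.0], [410.0, -333.0, 20.2, 14.4, 170.3], [411.0, -339.9, 19.8, 14.1, 170.3])]
[[430.9, -330.1, 62.2, 12.7, 175.8]]
```

Emit:
carry_out:
  steps:
    - [0.003, 0, -0.04, 0]
    - [0.003, 0, -0.07, 0]
    - [0.003, 0, -0.085, 0]
    - [0.003, 0, -0.087, 0]
    - [0.003, 0, -0.087, 0]

```text
time_s: 16.23
eef_pos: [0.4602, -0.3322, -0.0188]
tcp_rot: [-0.0, 0.041, 0.999, 0.0]
force: [0.3, -0.9, 0.2]
width: 0.398
grasp_force: 0.0
```

Emit:
carry_out:
  steps:
    - [0, 0, 0, 0]
    - [0, 0, 0, 0]
    - [0, 0, 0, 0]
    - [0, 0, 0, 0]
    - [0, 0, 0, 0]
  hand: 1
  grip_force: 20

```text
time_s: 16.65
eef_pos: [0.4606, -0.3325, -0.0184]
tcp_rot: [0.0, 0.041, 0.999, -0.0]
force: [0.1, 0.5, 1.7]
width: 0.132
grasp_force: 20.0
```

Emit:
carry_out:
  steps:
    - [0, 0, 0.04, 0]
    - [0, 0, 0.1, 0]
    - [0, 0, 0.16, 0]
    - [0, 0, 0.2, 0]
    - [0, 0, 0.2, 0]

```text
time_s: 17.07
eef_pos: [0.462, -0.3337, 0.0645]
tcp_rot: [0.002, 0.041, 0.999, -0.001]
force: [0.7, 0.2, -0.2]
width: 0.125
grasp_force: 20.0
```

Emit:
carry_out:
  steps:
    - [0.06, 0.02, 0, -0.055]
    - [0.12, 0.04, 0, -0.11]
    - [0.18, 0.06, 0, -0.165]
    - [0.24, 0.08, 0, -0.22]
    - [0.301, 0.094, 0, -0.275]

```text
time_s: 17.48
eef_pos: [0.5818, -0.2934, 0.0605]
tcp_rot: [-0.0, 0.326, 0.946, 0.0]
force: [0.2, -0.3, -0.6]
width: 0.131
grasp_force: 20.0
```

Emit:
carry_out:
  steps:
    - [0, 0, 0, -0.055]
    - [0, 0, 0, -0.11]
    - [0, 0, 0, -0.165]
    - [0, 0, 0, -0.22]
    - [0, 0, 0, -0.275]

```text
time_s: 17.9
eef_pos: [0.5806, -0.2944, 0.0604]
tcp_rot: [-0.0, 0.581, 0.814, -0.0]
force: [0.9, -1.2, 1.0]
width: 0.125
grasp_force: 20.0
```

Emit:
carry_out:
  steps:
    - [0, 0, 0, -0.055]
    - [0, 0, 0, -0.11]
    - [0, 0, 0, -0.161]
    - [0, 0, 0, -0.161]
    - [0, 0, 0, -0.161]

```text
time_s: 18.32
eef_pos: [0.5805, -0.2946, 0.0605]
tcp_rot: [-0.0, 0.706, 0.708, -0.0]
force: [0.3, -0.3, -0.5]
width: 0.129
grasp_force: 20.0
```

```bash
python3 - <<'E'
from h import *
st()
E
```

```text
{'time_s': 18.3167, 'eef_pos': [0.5805, -0.2946, 0.0605], 'width': 0.1292, 'force': [0.2885, -0.2783, -0.4617], 'grasp_force': 20.0005} q7 1.02 yang 0.2
```

Emit:
carry_out:
  steps:
    - [0, 0, -0.06, 0]
    - [0, 0, -0.12, 0]
    - [0, 0, -0.147, 0]
    - [0, 0, -0.157, 0]
    - [0, 0, -0.159, 0]

```text
time_s: 18.73
eef_pos: [0.5802, -0.2946, -0.0027]
tcp_rot: [-0.001, 0.707, 0.707, -0.0]
force: [0.1, -0.4, -0.5]
width: 0.127
grasp_force: 20.0
```

Emit:
carry_out:
  steps:
    - [0, 0, 0, 0]
    - [0, 0, 0, 0]
    - [0, 0, 0, 0]

```text
time_s: 18.98
eef_pos: [0.5813, -0.2952, -0.0015]
tcp_rot: [0.001, 0.707, 0.707, 0.0]
force: [0.1, 0.2, 1.1]
width: 0.127
grasp_force: 20.0
```

Emit:
carry_out:
  steps:
    - [0, 0, 0, 0]
    - [0, 0, 0, 0]
    - [0, 0, 0, 0]
    - [0, 0, 0, 0]
  hand: 0.4

```text
time_s: 19.32
eef_pos: [0.5809, -0.2947, -0.0022]
tcp_rot: [0.0, 0.707, 0.707, 0.0]
force: [0.1, 0.1, 0.5]
width: 0.292
grasp_force: 0.0
```

Emit:
carry_out:
  steps:
    - [0, 0, 0.04, 0]
    - [0, 0, 0.1, 0]
    - [0, 0, 0.2, 0]
    - [0, 0, 0.3, 0]
    - [0, 0, 0.35, 0]

```text
time_s: 19.73
eef_pos: [0.5816, -0.2967, 0.1435]
tcp_rot: [0.003, 0.708, 0.707, 0.0]
force: [0.5, -0.5, 0.4]
width: 0.301
grasp_force: 0.0
```

Emit:
carry_out:
  steps:
    - [-0.06, 0.08, 0, -0.055]
    - [-0.12, 0.16, 0, -0.11]
    - [-0.18, 0.24, 0, -0.165]
    - [-0.24, 0.32, 0, -0.22]
    - [-0.29, 0.4, 0, -0.275]
  hand: -1

```text
time_s: 20.15
eef_pos: [0.4628, -0.1335, 0.1381]
tcp_rot: [-0.001, 0.881, 0.474, 0.0]
force: [0.2, 1.1, 1.6]
width: 0.616
grasp_force: 0.0
```

Emit:
carry_out:
  steps:
    - [0, 0.1, 0, -0.055]
    - [0, 0.2, 0, -0.11]
    - [0, 0.3, 0, -0.165]
    - [0, 0.38, 0, -0.22]
    - [0, 0.41, 0, -0.275]

```text
time_s: 20.57
eef_pos: [0.4646, 0.0329, 0.1384]
tcp_rot: [-0.001, 0.975, 0.222, 0.0]
force: [1.1, 0.2, -0.3]
width: 0.97
grasp_force: 0.0
```

```bash
python3 - <<'E'
from h import *
st()
for n,roi in(("top",(395,210,470,335)),("side",(200,310,440,430))):
    c=camera(n);np.savez(f"pics/{n}5.npz",**c);print(n,[(b.mean(0).round().tolist(),rect(c,b,.027).tolist()) for b in blobs(c,(8,60,60),(25,255,255),roi,60)])
    if n=="side":a=cv2.resize(c["pixels"][310:440,300:460,::-1],None,fx=2.5,fy=2.5)
    else:b2=cv2.resize(c["pixels"][205:285,390:470,::-1],None,fx=4,fy=4)
b2=cv2.copyMakeBorder(b2,0,a.shape[0]-b2.shape[0],0,0,cv2.BORDER_CONSTANT)
cv2.imwrite("pics/rack.png",np.hstack([a,b2]))
c=camera("wrist");np.savez("pics/w5.npz",**c)
print([rect(c,b,.022).tolist() for b in blobs(c,(0,150,70),(6,255,255),(0,0,640,300),300)])
E
```

```text
{'time_s': 20.5667, 'eef_pos': [0.4646, 0.0329, 0.1384], 'width': 0.9701, 'force': [1.0608, 0.2174, -0.3122], 'grasp_force': 0.0} q7 -0.59 yang -64.3
top [([431.0, 246.0], [602.4, -292.3, 123.0, 120.3, 179.8])]
side [([376.0, 374.0], [606.6, -296.5, 129.2, 118.1, 86.1])]
[[454.9, 54.6, 76.0, 8.9, 22.1], [471.9, 5.6, 76.7, 10.7, 15.2]]
```

View pics/rack.png

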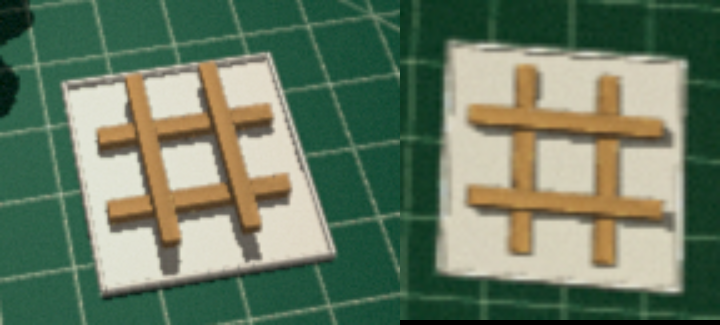

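The rack looks right: two cross strips lie square on the lower pair. Now to line up on the tongs.

Emit:
carry_out:
  steps:
    - [0.013, 0, 0, -0.046]
    - [0.013, 0, 0, -0.046]
    - [0.013, 0, 0, -0.046]
    - [0.013, 0, 0, -0.046]

```text
time_s: 21.05
eef_pos: [0.4699, 0.0281, 0.138]
tcp_rot: [0.0, 0.984, 0.177, 0.0]
force: [0.2, 0.1, -0.0]
width: 1.002
grasp_force: 0.0
```

```bash
python3 - <<'E'
from h import *
s=st()
c=camera("wrist");np.savez("pics/w6.npz",**c);cv2.imwrite("pics/w6.png",c["pixels"][:,:,::-1])
r=[rect(c,b,.024) for b in blobs(c,(0,150,70),(6,255,255),(0,0,640,300),300)];print(r)
print(proj(c,[[.555,.233,.086],[.555,.233,.06]]))
t=dict(np.load("pics/top5.npz"));d=dict(np.load("pics/side5.npz"))
for n,cc,roi in(("top",t,(195,225,235,262)),("side",d,(285,140,325,165)),("wrist",c,(0,0,640,480))):
    for b in blobs(cc,(8,130,90),(26,255,255),roi,60):
        print(n,b.min(0),b.max(0),len(b),ray(cc,[(b.min(0)+b.max(0))/2],.073).round(4))
E
```

```text
{'time_s': 21.05, 'eef_pos': [0.4699, 0.0281, 0.138], 'width': 1.0019, 'force': [0.2408, 0.0618, -0.0082], 'grasp_force': 0.0} q7 -0.66 yang -69.6
[array([456.1,  55. ,  76.3,   9.7,  21.9]), array([472.1,   6.2,  76.5,   9.9,  14.4])]
[[52.99088682 14.61919509]
 [82.26269329 29.33641669]]
top [202. 230.] [226. 259.] 366 [[0.5552 0.2324]]
side [292. 144.] [314. 164.] 228 [[0.5635 0.2365]]
wrist [9. 0.] [164.  77.] 5711 [[0.5498 0.2205]]
wrist [119. 298.] [149. 355.] 780 [[0.3522 0.1474]]
wrist [486. 298.] [518. 355.] 849 [[ 0.4578 -0.1367]]
wrist [304. 367.] [632. 378.] 2162 [[ 0.4085 -0.1309]]
wrist [463. 454.] [483. 479.] 229 [[ 0.3175 -0.183 ]]
```

View pics/w6.png

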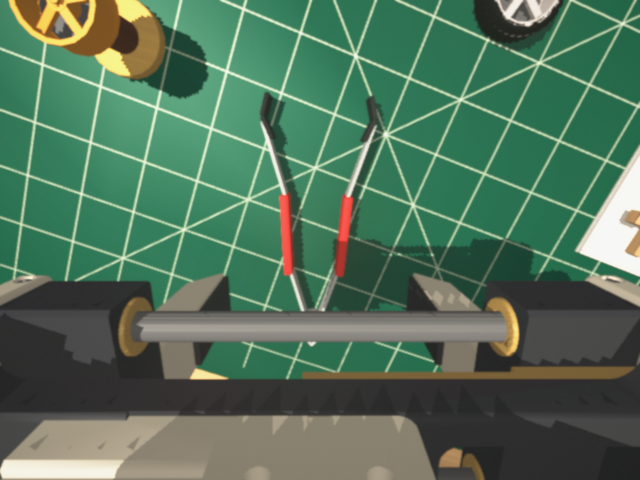

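Wrist view: the sleeves show at (286,235) and (345,235) between the open fingers, the jaws at (266,105)/(373,110), and the rim at top left. Going down to the tongs.

Emit:
carry_out:
  steps:
    - [0.004, 0.012, -0.09, -0.017]
    - [0.004, 0.012, -0.18, -0.017]
    - [0.004, 0.012, -0.27, -0.017]
    - [0.004, 0.012, -0.34, -0.017]
    - [0.004, 0.012, -0.36, -0.017]

```text
time_s: 21.52
eef_pos: [0.4693, 0.0335, -0.0093]
tcp_rot: [0.0, 0.987, 0.159, -0.002]
force: [0.3, 0.5, 0.5]
width: 1.0
grasp_force: 0.0
```

Emit:
carry_out:
  steps:
    - [0, 0, -0.015, 0]
    - [0, 0, -0.028, 0]
    - [0, 0, -0.028, 0]
    - [0, 0, -0.028, 0]

```text
time_s: 21.85
eef_pos: [0.4725, 0.0341, -0.0165]
tcp_rot: [-0.0, 0.987, 0.159, 0.001]
force: [1.0, 0.8, 0.4]
width: 0.998
grasp_force: 0.0
```

Emit:
carry_out:
  steps:
    - [0, 0, 0, 0]
    - [0, 0, 0, 0]
    - [0, 0, 0, 0]
    - [0, 0, 0, 0]
    - [0, 0, 0, 0]
  hand: -0.25
  grip_force: 12

```text
time_s: 22.27
eef_pos: [0.4719, 0.0341, -0.0173]
tcp_rot: [0.0, 0.987, 0.159, 0.0]
force: [0.2, -1.1, 1.7]
width: 0.688
grasp_force: 1.1
```

Emit:
carry_out:
  steps:
    - [0, 0, 0, 0]
    - [0, 0, 0, 0]
    - [0, 0, 0, 0]

```text
time_s: 22.52
eef_pos: [0.4721, 0.0339, -0.0173]
tcp_rot: [0.0, 0.987, 0.158, 0.0]
force: [0.0, -0.2, 5.1]
width: 0.626
grasp_force: 5.6
```

Emit:
carry_out:
  steps:
    - [0, 0, 0.03, 0]
    - [0, 0, 0.1, 0]
    - [0, 0, 0.18, 0]
    - [0, 0, 0.25, 0]
    - [0, 0, 0.3, 0]

```text
time_s: 22.93
eef_pos: [0.4716, 0.0338, 0.1042]
tcp_rot: [0.0, 0.987, 0.158, 0.0]
force: [1.0, 0.5, -1.6]
width: 0.627
grasp_force: 4.2
```

Emit:
carry_out:
  steps:
    - [0, 0.05, 0, 0]
    - [0, 0.12, 0, 0]
    - [0, 0.2, 0, 0]
    - [0, 0.26, 0, 0]
    - [0, 0.3, 0, 0]

```text
time_s: 23.35
eef_pos: [0.4708, 0.1571, 0.1019]
tcp_rot: [-0.0, 0.987, 0.16, -0.001]
force: [0.7, -0.9, -1.4]
width: 0.624
grasp_force: 4.2
```

Emit:
carry_out:
  steps:
    - [-0.015, 0.05, 0, 0]
    - [-0.015, 0.08, 0, 0]
    - [-0.015, 0.12, 0, 0]
    - [-0.015, 0.12, 0, 0]
    - [-0.015, 0.12, 0, 0]

```text
time_s: 23.77
eef_pos: [0.4654, 0.2022, 0.1022]
tcp_rot: [0.0, 0.987, 0.159, -0.0]
force: [0.3, 0.1, -0.5]
width: 0.626
grasp_force: 4.2
```

```bash
python3 - <<'E'
from h import *
s=st();zt=s["eef_pos"][2]+.0173
for n,roi in(("wrist",(0,0,640,285)),("top",(190,190,330,290)),("side",(200,100,340,250))):
    c=camera(n);np.savez(f"pics/{n}7.npz",**c)
    print(n,"red",[rect(c,b,zt+.024).tolist() for b in blobs(c,(0,150,70),(6,255,255),roi,40)])
    print(" or",[(b.min(0).tolist(),b.max(0).tolist(),len(b)) for b in blobs(c,(8,130,90),(26,255,255),roi,60)])
    print(" blk",[(b.mean(0).round(1).tolist(),len(b),ray(c,b.mean(0),zt+.012).round(4).tolist()) for b in blobs(c,(0,0,0),(179,255,40),roi,30)])
    print(" proj rim",proj(c,[[.556,.233,.086]]).round(), "jaw",proj(c,[s["eef_pos"]+[.0897,.0298,.0293]]).round())
E
```

```text
{'time_s': 23.7667, 'eef_pos': [0.4654, 0.2022, 0.1022], 'width': 0.6265, 'force': [0.2866, 0.0746, -0.4534], 'grasp_force': 4.1558} q7 -0.96 yang -71.7
wrist red [[479.9, 233.3, 19.2, 10.2, 21.3], [495.1, 188.4, 19.6, 10.9, 16.7]]
 or [([273.0, 34.0], [368.0, 145.0], 5741)]
 blk [([619.3, 15.3], 1255, [[0.6195, 0.1292]]), ([222.0, 85.1], 1046, [[0.5456, 0.2719]])]
 proj rim [[319. 105.]] jaw [[320.  94.]]
top red []
 or [([205.0, 198.0], [219.0, 212.0], 170), ([217.0, 233.0], [225.0, 249.0], 60)]
 blk [([302.5, 202.2], 207, [[0.6584, 0.0277]]), ([326.5, 204.2], 49, [[0.6577, -0.028]]), ([225.2, 213.8], 88, [[0.617, 0.2032]]), ([237.1, 269.0], 3202, [[0.4907, 0.1621]]), ([260.9, 258.6], 89, [[0.5185, 0.1109]])]
 proj rim [[213. 243.]] jaw [[210. 239.]]
side red [[432.7, 197.9, 45.2, 33.9, 21.2], [446.9, 153.3, 42.3, 34.6, 13.9]]
 or [([200.0, 100.0], [245.0, 137.0], 1283), ([270.0, 100.0], [339.0, 128.0], 1564), ([257.0, 113.0], [269.0, 121.0], 77), ([292.0, 147.0], [314.0, 166.0], 217)]
 blk [([260.5, 119.1], 1114, [[0.4771, 0.3048]]), ([309.7, 142.3], 81, [[0.5742, 0.1964]]), ([304.2, 172.4], 93, [[0.5482, 0.0966]]), ([303.8, 191.9], 204, [[0.5389, 0.0376]]), ([262.3, 225.3], 2063, [[0.453, -0.0402]]), ([304.6, 210.9], 81, [[0.5329, -0.0154]]), ([219.9, 228.2], 49, [[0.3779, -0.035]])]
 proj rim [[300. 151.]] jaw [[299. 134.]]
```

```bash
python3 - <<'E'
from h import *
t=np.linspace(0,2*np.pi,73)
circ=lambda x,y,z,r:np.c_[x+r*np.cos(t),y+r*np.sin(t),z+0*t]
for n in("wrist7","side7","top5","side5"):
    c=dict(np.load(f"pics/{n}.npz"))
    for z in(.086,.06):
        p=proj(c,circ(.556,.233,z,.026));print(n,z,p.min(0).round(1),p.max(0).round(1))
c=dict(np.load("pics/wrist7.npz"))
hsv=cv2.cvtColor(c["pixels"],cv2.COLOR_RGB2HSV)
b=blobs(c,(8,130,90),(26,255,255),(0,0,640,285),60)[0]
for r in range(34,146,8):
    q=b[b[:,1]==r][:,0];print(r,q.min(),q.max(),end=" | ")
print()
# dark pixels by row around jaws
for r in range(30,150,10):
    d=np.where(hsv[r,180:460,2]<55)[0]+180
    if len(d):
        g=np.split(d,np.where(np.diff(d)>2)[0]+1);print(r,[(int(k[0]),int(k[-1])) for k in g if len(k)>3])
g=np.array([.4654,.2022,.1195+.012]);u=np.array([.949,.316,0]);v=np.array([-.316,.949,0])
print("exp lips",proj(c,[g+.0945*u+33e-3*v,g+.0945*u-33e-3*v,g+.1115*u+33e-3*v,g+.1115*u-33e-3*v]).round(1).tolist())
E
```

```text
wrist7 0.086 [271.4  52. ] [366.1 153.7]
wrist7 0.06 [277.  64.] [360.3 153. ]
side7 0.086 [288.3 143.8] [311.3 157.5]
side7 0.06 [288.9 153.1] [311.5 166.9]
top5 0.086 [201.8 232.3] [223.8 253.8]
top5 0.06 [203.9 234.8] [225.5 255.9]
side5 0.086 [288.3 143.8] [311.3 157.5]
side5 0.06 [288.9 153.1] [311.5 166.9]
34 317.0 322.0 | 42 296.0 345.0 | 50 286.0 355.0 | 58 281.0 361.0 | 66 277.0 364.0 | 74 275.0 367.0 | 82 274.0 368.0 | 90 274.0 368.0 | 98 275.0 367.0 | 106 277.0 364.0 | 114 281.0 361.0 | 122 286.0 356.0 | 130 292.0 350.0 | 138 299.0 342.0 | 
50 [(216, 225), (405, 414)]
60 [(214, 232), (401, 415)]
70 [(212, 230), (403, 417)]
80 [(211, 228), (405, 419)]
90 [(209, 226), (407, 422)]
100 [(212, 224)]
110 [(218, 228)]
120 [(223, 233)]
130 [(228, 238)]
140 [(227, 240)]
exp lips [[241.4, 94.4], [399.4, 94.1], [238.7, 48.9], [402.1, 48.6]]
```

Emit:
carry_out:
  steps:
    - [0.022, 0, 0, 0]
    - [0.022, 0, 0, 0]
    - [0.022, 0, -0.02, 0]
    - [0.022, 0, -0.05, 0]
    - [0.022, 0, -0.05, 0]

```text
time_s: 24.33
eef_pos: [0.473, 0.2017, 0.0801]
tcp_rot: [0.0, 0.987, 0.158, -0.001]
force: [-0.2, 0.0, -0.2]
width: 0.626
grasp_force: 4.2
```

```bash
python3 - <<'E'
from h import *
s=st();c=camera("wrist")
hsv=cv2.cvtColor(c["pixels"],cv2.COLOR_RGB2HSV)
b=max(blobs(c,(8,130,90),(26,255,255),(150,0,460,285),60),key=len);print(b.min(0),b.max(0))
for r in range(int(b[:,1].min()),int(b[:,1].max()),15):
    q=b[b[:,1]==r][:,0];d=np.where(hsv[r,180:460,2]<55)[0]+180
    g=np.split(d,np.where(np.diff(d)>2)[0]+1) if len(d) else [];print(r,q.min(),q.max(),[(int(k[0]),int(k[-1])) for k in g if len(k)>3])
t=np.linspace(0,2*np.pi,73);p=proj(c,np.c_[.564+.026*np.cos(t),.234+.026*np.sin(t),.086+0*t]);print("pred rim",p.min(0).round(),p.max(0).round())
u=np.array([.949,.316,0]);g=s["eef_pos"]+[0,0,.0293]
print("jaw centre/front/back",proj(c,[g+.0945*u,g+.1115*u,g+.0775*u]).round(1).tolist())
E
```

```text
{'time_s': 24.3333, 'eef_pos': [0.473, 0.2017, 0.0801], 'width': 0.6258, 'force': [-0.1652, 0.0016, -0.202], 'grasp_force': 4.1555} q7 -0.93 yang -71.8
[261.  35.] [368. 155.]
35 311.0 312.0 []
50 279.0 350.0 [(216, 225)]
65 268.0 361.0 [(213, 230)]
80 263.0 366.0 [(211, 228)]
95 262.0 367.0 [(210, 225)]
110 263.0 366.0 [(218, 228)]
125 269.0 360.0 [(226, 236)]
140 282.0 349.0 [(229, 240)]
pred rim [262.  37.] [370. 153.]
jaw centre/front/back [[320.0, 94.3], [319.9, 48.8], [320.1, 137.0]]
```

Emit:
carry_out:
  steps:
    - [0.004, 0.004, -0.02, 0]
    - [0.004, 0.004, -0.04, 0]
    - [0.004, 0.004, -0.06, 0]
    - [0.004, 0.004, -0.08, 0]
    - [0.004, 0.004, -0.088, 0]

```text
time_s: 24.8
eef_pos: [0.4753, 0.2035, 0.0459]
tcp_rot: [0.0, 0.987, 0.158, -0.001]
force: [0.5, -0.6, -1.4]
width: 0.626
grasp_force: 4.2
```

Emit:
carry_out:
  steps:
    - [0, 0, 0, 0]
    - [0, 0, 0, 0]

```text
time_s: 24.97
eef_pos: [0.476, 0.2035, 0.0471]
tcp_rot: [0.0, 0.987, 0.158, -0.0]
force: [0.1, -0.5, -1.5]
width: 0.626
grasp_force: 4.2
```

```bash
python3 - <<'E'
from h import *
s=st();c=camera("wrist")
hsv=cv2.cvtColor(c["pixels"],cv2.COLOR_RGB2HSV)
b=max(blobs(c,(8,130,90),(26,255,255),(150,0,460,285),60),key=len);print(b.min(0),b.max(0))
for r in range(20,170,15):
    q=b[b[:,1]==r][:,0];d=np.where(hsv[r,180:460,2]<70)[0]+180
    g=np.split(d,np.where(np.diff(d)>2)[0]+1) if len(d) else [];print(r,(q.min(),q.max()) if len(q) else 0,[(int(k[0]),int(k[-1])) for k in g if len(k)>3])
E
```

```text
{'time_s': 24.9667, 'eef_pos': [0.476, 0.2035, 0.0471], 'width': 0.6257, 'force': [0.1206, -0.4788, -1.4576], 'grasp_force': 4.1557} q7 -0.89 yang -71.8
[249.  17.] [382. 162.]
20 (np.float64(297.0), np.float64(336.0)) []
35 (np.float64(271.0), np.float64(359.0)) []
50 (np.float64(260.0), np.float64(371.0)) [(208, 225), (404, 416)]
65 (np.float64(253.0), np.float64(377.0)) [(207, 231), (401, 418)]
80 (np.float64(257.0), np.float64(381.0)) [(203, 228), (404, 420)]
95 (np.float64(250.0), np.float64(381.0)) [(206, 225), (408, 420)]
110 (np.float64(251.0), np.float64(379.0)) [(211, 229), (402, 412)]
125 (np.float64(258.0), np.float64(373.0)) [(219, 236), (395, 404)]
140 (np.float64(269.0), np.float64(362.0)) [(226, 242), (392, 397)]
155 (np.float64(289.0), np.float64(343.0)) []
```

Emit:
carry_out:
  steps:
    - [0.003, 0.001, -0.006, 0]
    - [0.003, 0.001, -0.006, 0]
    - [0.003, 0.001, -0.006, 0]
  hand: -0.1

```text
time_s: 25.27
eef_pos: [0.4774, 0.2042, 0.045]
tcp_rot: [-0.0, 0.987, 0.159, 0.0]
force: [0.6, -0.7, -0.6]
width: 0.554
grasp_force: 5.4
```

Emit:
carry_out:
  steps:
    - [0, 0, 0, 0]
    - [0, 0, 0, 0]
    - [0, 0, 0, 0]
    - [0, 0, 0, 0]
  hand: 0.02
  grip_force: 20

```text
time_s: 25.6
eef_pos: [0.4772, 0.2041, 0.0449]
tcp_rot: [-0.0, 0.987, 0.159, 0.0]
force: [0.3, -0.4, -1.1]
width: 0.492
grasp_force: 6.7
```

Emit:
carry_out:
  steps:
    - [0, 0, 0, 0]
    - [0, 0, 0, 0]
    - [0, 0, 0, 0]
    - [0, 0, 0, 0]
    - [0, 0, 0, 0]
  hand: 1
  grip_force: 20

```text
time_s: 26.02
eef_pos: [0.4772, 0.2041, 0.0449]
tcp_rot: [0.0, 0.987, 0.158, 0.0]
force: [0.4, -0.0, -0.9]
width: 0.479
grasp_force: 20.0
```

```bash
python3 - <<'E'
from h import *
s=st();c=camera("wrist");b=max(blobs(c,(8,130,90),(26,255,255),(150,0,460,285),60),key=len);print(b.min(0),b.max(0))
E
```

```text
{'time_s': 26.0167, 'eef_pos': [0.4772, 0.2041, 0.0449], 'width': 0.4793, 'force': [0.3809, -0.0338, -0.9449], 'grasp_force': 19.9833} q7 -0.88 yang -71.8
[246.  18.] [383. 166.]
```

The tongs stopped at 44 mm with 20 N, so the rim is clamped. Lifting slowly.

Emit:
carry_out:
  steps:
    - [0, 0, 0.01, 0]
    - [0, 0, 0.025, 0]
    - [0, 0, 0.045, 0]
    - [0, 0, 0.065, 0]
    - [0, 0, 0.09, 0]

```text
time_s: 26.48
eef_pos: [0.4772, 0.204, 0.0818]
tcp_rot: [0.0, 0.987, 0.158, 0.0]
force: [0.3, 0.2, -1.3]
width: 0.481
grasp_force: 20.0
```

Emit:
carry_out:
  steps:
    - [0, 0, 0.03, 0]
    - [0, 0, 0.06, 0]
    - [0, 0, 0.08, 0]
    - [0, 0, 0.08, 0]
    - [0, 0, 0.08, 0]

```text
time_s: 26.9
eef_pos: [0.4774, 0.2045, 0.1134]
tcp_rot: [-0.0, 0.987, 0.159, 0.0]
force: [0.1, 0.7, -1.7]
width: 0.485
grasp_force: 20.0
```

```bash
python3 - <<'E'
from h import *
s=st();c=camera("wrist")
print([(b.min(0).tolist(),b.max(0).tolist(),len(b)) for b in blobs(c,(8,130,90),(26,255,255),(150,0,460,285),200)])
c=camera("side");print([(b.min(0).tolist(),b.max(0).tolist(),len(b)) for b in blobs(c,(8,130,90),(26,255,255),(270,90,340,195),30)])
t=np.linspace(0,2*np.pi,73)
for z in(.06,.086):
    p=proj(c,np.c_[.564+.026*np.cos(t),.234+.026*np.sin(t),z+s["eef_pos"][2]-.0449+0*t]);print("pred",p.min(0).round(),p.max(0).round())
E
```

```text
{'time_s': 26.9, 'eef_pos': [0.4774, 0.2045, 0.1134], 'width': 0.4855, 'force': [0.065, 0.6682, -1.6663], 'grasp_force': 19.9811} q7 -0.98 yang -71.7
[([246.0, 19.0], [383.0, 165.0], 11124)]
[([275.0, 90.0], [339.0, 131.0], 2013), ([336.0, 150.0], [339.0, 161.0], 34), ([297.0, 155.0], [311.0, 162.0], 85), ([292.0, 170.0], [299.0, 183.0], 75), ([310.0, 170.0], [317.0, 182.0], 71)]
pred [291. 127.] [314. 141.]
pred [290. 117.] [314. 131.]
```

Emit:
carry_out:
  steps:
    - [0.003, -0.03, 0, 0]
    - [0.006, -0.08, 0, 0]
    - [0.012, -0.14, 0, 0]
    - [0.017, -0.2, 0, 0]
    - [0.022, -0.264, 0, 0]

```text
time_s: 27.42
eef_pos: [0.4856, 0.0968, 0.1124]
tcp_rot: [0.0, 0.987, 0.159, -0.0]
force: [0.6, 0.2, -2.6]
width: 0.483
grasp_force: 20.0
```

Emit:
carry_out:
  steps:
    - [0.005, -0.06, 0, 0]
    - [0.01, -0.12, 0, 0]
    - [0.014, -0.18, 0, 0]
    - [0.018, -0.24, 0, 0]
    - [0.022, -0.3, 0, 0]

```text
time_s: 27.83
eef_pos: [0.4941, -0.0236, 0.1125]
tcp_rot: [0.0, 0.987, 0.158, -0.0]
force: [0.9, -0.1, -1.1]
width: 0.482
grasp_force: 20.0
```

Emit:
carry_out:
  steps:
    - [0.005, -0.06, 0, 0]
    - [0.01, -0.12, 0, 0]
    - [0.014, -0.18, 0, 0]
    - [0.018, -0.24, 0, 0]
    - [0.022, -0.3, 0, 0]

```text
time_s: 28.25
eef_pos: [0.5027, -0.1435, 0.1124]
tcp_rot: [0.0, 0.987, 0.158, -0.0]
force: [0.1, -1.0, -0.7]
width: 0.478
grasp_force: 20.0
```

Emit:
carry_out:
  steps:
    - [0.005, -0.06, 0, 0]
    - [0.01, -0.12, 0, 0]
    - [0.014, -0.18, 0, 0]
    - [0.018, -0.24, 0, 0]
    - [0.022, -0.28, 0, 0]

```text
time_s: 28.67
eef_pos: [0.511, -0.257, 0.1126]
tcp_rot: [0.001, 0.988, 0.157, -0.0]
force: [-0.1, 0.6, -1.0]
width: 0.482
grasp_force: 20.0
```

Emit:
carry_out:
  steps:
    - [0.005, -0.05, 0, 0]
    - [0.01, -0.1, -0.01, 0]
    - [0.014, -0.14, -0.02, 0]
    - [0.018, -0.17, -0.03, 0]
    - [0.02, -0.18, -0.034, 0]

```text
time_s: 29.08
eef_pos: [0.5187, -0.3284, 0.0985]
tcp_rot: [0.0, 0.988, 0.157, -0.001]
force: [-0.7, 0.9, -1.1]
width: 0.482
grasp_force: 20.0
```

Emit:
carry_out:
  steps:
    - [0, 0, 0, 0]
    - [0, 0, 0, 0]
    - [0, 0, 0, 0]
    - [0, 0, 0, 0]
    - [0, 0, 0, 0]

```text
time_s: 29.5
eef_pos: [0.5207, -0.3247, 0.0994]
tcp_rot: [-0.0, 0.987, 0.159, 0.0]
force: [0.5, -0.6, -0.9]
width: 0.485
grasp_force: 20.0
```

```bash
python3 - <<'E'
from h import *
s=st();c=camera("wrist");b=max(blobs(c,(8,130,90),(26,255,255),(150,0,460,285),60),key=len);print(b.min(0),b.max(0))
ptop=s["eef_pos"]+[.0868,.030,0];print("rim xy",ptop[:2],"underside",s["eef_pos"][2]+.0151)
t=np.linspace(0,2*np.pi,73)
c=camera("side");print([(b.min(0).tolist(),b.max(0).tolist(),len(b)) for b in blobs(c,(8,130,90),(26,255,255),(300,220,460,430),60)])
for z in(.0151,.0411):
    p=proj(c,np.c_[ptop[0]+.026*np.cos(t),ptop[1]+.026*np.sin(t),z+ptop[2]+0*t]);print("pred",p.min(0).round(),p.max(0).round())
E
```

```text
{'time_s': 29.5, 'eef_pos': [0.5207, -0.3247, 0.0994], 'width': 0.4847, 'force': [0.4891, -0.6124, -0.8613], 'grasp_force': 19.9812} q7 -0.14 yang -71.7
[247.  19.] [382. 165.]
rim xy [ 0.6075326  -0.29469296] underside 0.11450052574145772
[([364.0, 315.0], [400.0, 351.0], 819), ([368.0, 352.0], [415.0, 401.0], 567)]
pred [363. 324.] [398. 354.]
pred [364. 315.] [400. 345.]
```

```bash
python3 -c "
from bench import manip;print(manip.job_done())"
```

```text
the job is handed in; nothing more can be done
None
```

The job is handed in, though no verdict came back: the rack is finished and the rim is held level in the tongs, its underside about 115 mm above the table (87 mm over the rack) at the tray's middle. My first grasp missed because the reported tool height read 20 mm low, and I corrected for that from then on.

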